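Firm down the edge strip of a bow-fronted shelf

TASK

The pale wooden edge strip along the shelf's curved front has just been stuck on with soft tape: firm it down by running your fingertips lightly along the top of it, following the curve from the end beside the upright cheek to the other end, beside the low batten. Finish while holding: with the fingertips still resting lightly on that last end of the strip, keep them there. Only press gently from above; do not pull the strip up, and leave the things lying around where they are.

Things in the scene. Friction and masses are not known exactly. Their poses are not given: they have to be found in the camera images.
- shelf: Bow-fronted dark wooden wall shelf lying flat on the worktop, fixed, board 20 mm thick and 370 mm wide, 175 mm deep behind the middle of the bow. Its origin is on the worktop under the middle of the bow; its x axis points away from the robot into the board, y along the shelf to the left, z up. The curved front edge bulges towards the robot.
- strip: Pale wooden edge strip on soft foam tape along the top of the shelf's curved front: arc of 400 mm centre-line radius (arc centre at x +400 mm, y 0 in the shelf's frame), 320 mm long, 24 wide, 8 thick. Origin at its underside at mid-length; its top is 36 mm above the worktop. The whole strip sinks straight down, about 1 mm per newton, at most 7 mm, and springs back.
- cheek: the shelf's upright end cheek: dark wooden end piece 120 mm long (along the shelf's x), 16 mm thick, 46 mm tall, fixed on the board at one end of the shelf (either one), so its top is 66 mm above the worktop. Origin at the centre of its underside, on the board's top.
- batten: low dark wooden batten, 120 mm long, 16 mm thick, only 8 mm tall, fixed on the board at the shelf's other end. Origin at the centre of its underside.
- p0 (a point): unmarked point 1 of 7 on the centre line of the strip's top face, 48 mm apart along the arc: the one nearest the shelf's -y (right) end, 16 mm along the strip from its tip.
- p1 (a point): unmarked point 2 of 7 on the centre line of the strip's top face, 48 mm apart along the arc: between its neighbours.
- p2 (a point): unmarked point 3 of 7 on the centre line of the strip's top face, 48 mm apart along the arc: between its neighbours.
- p3 (a point): unmarked point 4 of 7 on the centre line of the strip's top face, 48 mm apart along the arc: the middle of the bow.
- p4 (a point): unmarked point 5 of 7 on the centre line of the strip's top face, 48 mm apart along the arc: between its neighbours.
- p5 (a point): unmarked point 6 of 7 on the centre line of the strip's top face, 48 mm apart along the arc: between its neighbours.
- p6 (a point): unmarked point 7 of 7 on the centre line of the strip's top face, 48 mm apart along the arc: the one nearest the shelf's +y (left) end, 16 mm along the strip from its tip.
- jar: glass screw jar, 52 mm across, 60 mm tall, standing on the shelf board; loose, to be left alone. Origin at the centre of its underside.
- tape_roll: paper tape roll, 84 mm across, 24 mm tall, on the shelf board; loose, to be left alone. Origin at the centre of its underside.
- door_stop: small rubber door stop, 32 mm across, 34 mm tall, on the shelf board; loose, to be left alone. Origin at the centre of its underside.
- door_knob: turned wooden door knob, 52 mm across, 53 mm tall, on the robot's side of the shelf; loose, to be left alone. Origin at the centre of its underside.
- mug: white mug, 80 mm across, 90 mm tall, at the left; loose, to be left alone. Origin at the centre of its underside.
- hammer: hammer lying at the right; loose, to be left alone.
- offcut: pale wood offcut 90 x 45 x 20 mm, lying on the worktop on the robot's side of the shelf; loose, to be left alone. Origin at the centre of its underside.

How it is judged:
By the outcome, as a careful person would: the job done as asked, in the order asked, and still so for the second after the job is handed in, while the arm keeps its last pose, push and grip.
It also fails if it takes over 45 s, if anything falls off the work surface, if the arm or the gripper's body presses on something with over 40 N, if the wrist force passes 120 N, or if a joint passes its speed limit or range.

ROBOT

A 6-joint arm with a two-finger parallel gripper is mounted at the origin on the work surface. World frame = base frame: x ahead of the robot, y to its left, z up, the work surface at z = 0. Lengths are in mm, angles in rad, forces in N, time in s.
With the tool pointing down it reaches from about 350 to 775 mm from the base axis. Payload 5.5 kg.
Tool frame: the origin (TCP) lies at the very end of the fingers, on their centre line; the grasp point (between the pads) lies 19 mm behind it; z points along the fingers, y is the line along which they close (so a half turn about z gives the same grasp; the last joint's range is limited). The gripper opens to 85 mm and grips with 20 to 120 N. Pads are 22 mm wide; open, the fingers measure 114 mm over their backs; the gripper's body (76 mm by 85 mm) begins 54 mm behind the grasp point. The pads swing forward as they close: fully open they stand 13 mm farther back than shut.
Start: joints at [0.977, 0.313, 0.046, 1.304, 0, 1.431], TCP at [252.101, 516.834, 231.323] pointing down, gripper open.
Joint ranges: [-2.76, 2.76], [-0.86, 1.69], [-1.03, 1.26], [-2.2, 2.34], [-1.47, 1.5], [-3.14, 3.14]. Speed limits (rad/s): [2.57, 2.57, 3.14, 3.14, 3.14, 3.14].

INTERFACE

Orientations are given as a unit quaternion [w, x, y, z].
In Python, from bench import arm gives the robot as it stands.
- The arm moves only by the shell command python3 -m handwheel 'ROWS' [FORCE]. ROWS is JSON, a list of rows, each an object of numbers: "x", "y", "z": the shift along the tool's x, y, z in mm; "twist": the turn about the tool's z in degrees; "gripper": the opening, from 0 (shut) to 1 (fully open). In form: [{"x": .., "y": .., "z": .., "twist": .., "gripper": ..}, ...]. A call has exactly 8 rows; each row is the pose to reach, as a shift and turn from the pose commanded when the call began, along the tool's axes at that moment; what a row does not reach only later rows make up. A row lasts 1/8 s, in which the tool goes at most 62.5 mm and 10.7 degrees, less where a joint would pass 70% of its speed; a pose out of reach is approached as far as the arm can. A call with a gripper value outside its range is refused whole. The fingers move at their own pace and stop on an object; FORCE is the grip in N (left out, the last holds). Time passes only in rows, so rows that repeat a pose let the fingers close, or fill a call up. It gives the time, the measured TCP pose, the force, the opening and the grip force at its end, in the units of the state.
- arm.read_state(): the state, without advancing time (a new reading comes with each control period).
- arm.camera(name): name is "scene" or "top" or "wrist"; returns the picture (480x640x3 uint8, blue, green, red); there is no depth.
- arm.camera_info(name): a dict with "intrinsics" (3x3 intrinsics, pixels), "k1" (the pictures are not rectified: a ray, as slopes to the right and down, at radius r is drawn at 1 + k1 r^2 times it, then the intrinsics apply), "rvec" (rotation vector, rad) and "tvec" (3), from world to camera coordinates, as OpenCV has them. Camera axes: x right, y down, z forward; pixel columns grow to the right and rows downward; lengths in mm; the calibration is good to about 2 mm. A picture is of the moment at which its call begins: read the wrist's pose just before it. camera_info takes no time and is no camera call; for the wrist camera it gives the pose at the moment of the call.
- arm.finish_job(): hands the job in; it is judged then, once.
The state is a dict: "clock": time; "joint_positions": joint angles; "joint_vel": joint speeds; "tau": joint torques, N m; "tool_pos": TCP position; "orientation": TCP orientation; "contact_force": force on the tool from outside, world axes, zero at the start; "wrist_torque": the same for the moment, N m; "finger_gap": finger opening in mm; "finger_force": force on a finger pad.
Only numpy, scipy, OpenCV 4.12 (cv2) and the standard library are available. Lean on these libraries where they do the work, as an engineer would, in place of code of your own. Each camera call takes 0.05 s, during which the arm holds its last target. There are 200 camera calls.

## Working session

There is one attempt and no reset: what is moved stays moved. The work goes in short steps, Python scripts to look and compute and a shell command to move; the robot and the scene stay as the last step left them, time stands still between calls to the robot, and variables do not carry over. Pictures are saved under pics/ and viewed, at most 10 in all, crops included, and the job is handed in when it is done.

```bash
mkdir -p pics
python3 - <<'E'
from bench import arm
import cv2
s=arm.read_state();print(s)
for n in("top","scene"):
    cv2.imwrite(f"pics/{n}0.png",arm.camera(n)); i=arm.camera_info(n);print(n,i)
E
```

```text
{'clock': 0.0, 'joint_positions': array([ 9.77424051e-01,  3.14014554e-01,  4.49807414e-02,  1.30357050e+00,
       -2.90523217e-05,  1.43121541e+00]), 'joint_vel': array([-0.00076628, -0.00054237, -0.00043563, -0.00017032,  0.00139994,
        0.00098029]), 'tau': array([ 2.61300222e-03, -4.80618489e+01,  2.98539913e+01,  1.92593696e-02,
       -1.56851875e-04, -2.09593486e-05]), 'tool_pos': array([251.79158577, 516.38447169, 230.40151781]), 'orientation': array([-3.10364264e-04,  2.24953751e-01,  9.74369023e-01, -8.49168064e-04]), 'contact_force': array([0.03225329, 0.62068825, 0.08843661]), 'wrist_torque': array([ 0.0256171 ,  0.02031526, -0.01076838]), 'finger_force': 0.0, 'finger_gap': 85.4085877597491}
top {'intrinsics': array([[589.79052592,   0.        , 310.26193792],
       [  0.        , 589.79052592, 242.47959837],
       [  0.        ,   0.        ,   1.        ]]), 'k1': 0.049268352993164496, 'rvec': array([ 2.13875539, -2.1615244 ,  0.14976173]), 'tvec': array([   3.68922117,  599.57682325, 1597.79953896])}
scene {'intrinsics': array([[522.16974769,   0.        , 322.76152958],
       [  0.        , 522.16974769, 242.00785798],
       [  0.        ,   0.        ,   1.        ]]), 'k1': -0.05927273270649276, 'rvec': array([ 2.23843295,  1.40175947, -0.3910413 ]), 'tvec': array([-240.74271885, -408.93123831, 1473.09149881])}
```

View pics/top0.png

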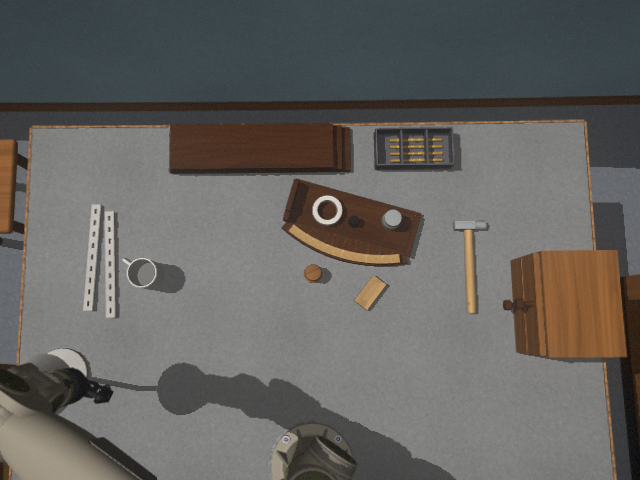

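View pics/scene0.png

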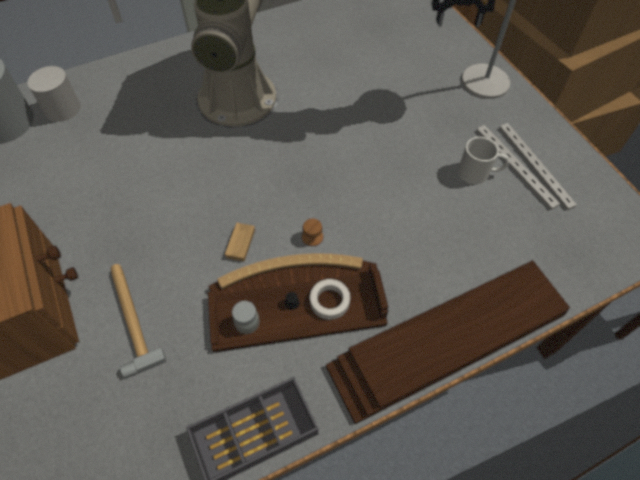

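The top view shows the strip curving from (290,229) to (400,262). The tall cheek is at the left end (293,200) and the low batten at the right (415,235). The scene view agrees, with the cheek at (375,290). The run therefore goes from p6 to p0. Next I'll measure the strip.

```bash
cat > h.py <<'E'
import numpy as np,cv2
from scipy.optimize import least_squares
def ray(info,px,z):
    K=info["intrinsics"];k=info["k1"]
    u=cv2.undistortPoints(np.float64(px).reshape(-1,1,2),K,np.array([k,0,0,0.]))[:,0]
    R=cv2.Rodrigues(info["rvec"])[0];t=np.ravel(info["tvec"])
    d=np.c_[u,np.ones(len(u))]@R; c=-R.T@t
    return c+d*((z-c[2])/d[:,2])[:,None]
def pale(img,box):
    h=cv2.cvtColor(img,cv2.COLOR_BGR2HSV);m=cv2.inRange(h,(8,70,110),(25,220,255))
    k=np.zeros_like(m);x0,y0,x1,y1=box;k[y0:y1,x0:x1]=m[y0:y1,x0:x1]
    n,l,st,_=cv2.connectedComponentsWithStats(k);i=1+np.argmax(st[1:,4]);return (l==i),st[i]
def fit(P):
    # centre of arc with R=400 from centre-ish points; yaw by angular extent midpoint
    c=least_squares(lambda c:np.hypot(*(P[:,:2]-c).T)-400,P[:,:2].mean(0)+[350,100]).x
    a=np.arctan2(*(P[:,:2]-c).T[::-1])%(2*np.pi); lo,hi=np.percentile(a,[.3,99.7])
    r=np.hypot(*(P[:,:2]-c).T);return c,lo,hi,np.percentile(r,[1,99])
E
python3 - <<'E'
from h import *
from bench import arm
for n,b in(("top",(275,215,410,270)),("scene",(212,245,368,290))):
    m,st=pale(cv2.imread(f"pics/{n}0.png"),b);ys,xs=np.nonzero(m)
    P=ray(arm.camera_info(n),np.c_[xs,ys],36);c,lo,hi,r=fit(P)
    print(n,st,c,"len",(hi-lo)*400,"r",r,"yaw",np.degrees((lo+hi)/2-np.pi))
    mid=(lo+hi)/2
    for i in range(7):
        # +y end (left) has smaller angle
        a=mid-(i-3)*48/400;print("p%d"%i,np.round(c+400*np.array([np.cos(a),np.sin(a)]),1))
E
```

```text
top [ 289  224  111   40 1029] [ 952.59559113 -203.11814612] len 321.4906182956289 r [387.72220979 411.9728129 ] yaw -16.53099834679462
p0 [ 553.6 -231.7]
p1 [ 553.1 -183.7]
p2 [ 558.3 -136. ]
p3 [569.1 -89.3]
p4 [585.5 -44.2]
p5 [607.2  -1.4]
p6 [633.8  38.5]
scene [ 218  253  145   34 1449] [ 949.973586  -205.0264755] len 320.8779882239622 r [387.64755909 412.27297446] yaw -16.54371538368257
p0 [ 551.  -233.5]
p1 [ 550.4 -185.5]
p2 [ 555.7 -137.8]
p3 [566.5 -91.1]
p4 [582.9 -46. ]
p5 [604.6  -3.2]
p6 [631.2  36.6]
```

The two views agree to 3 mm, and the length, radius and width all match the given sizes. I'll average them, then work out the approach to above p6 and check how close the neighbouring objects are.

```bash
cat >> h.py <<'E'
C=np.array([951.3,-204.1]);MID=np.pi-np.radians(16.54)
def where():
    from bench import arm
    from scipy.spatial.transform import Rotation as Ro
    s=arm.read_state();R=Ro.from_quat(np.roll(s["orientation"],-1)).as_matrix();p=s["tool_pos"]
    v=p[:2]-C;a=np.arctan2(v[1],v[0])%(2*np.pi)
    print("t",round(s["clock"],2),"tcp",p.round(1),"yaw",round(np.degrees(np.arctan2(R[1,0],R[0,0]))%360,2),"tool z",R[:,2].round(4),"F",s["contact_force"].round(2),"gap",round(s["finger_gap"],1))
    print("r-400",round(np.hypot(*v)-400,1),"s (p6=+144,p0=-144)",round((MID-a)*400,1),"radial yaw",round(np.degrees(a),2))
    return s,R
def to(sv,z):
    s,R=where();a=MID-sv/400;T=np.array([*(C+400*np.array([np.cos(a),np.sin(a)])),z])
    yaw=np.degrees(np.arctan2(R[1,0],R[0,0]))%360
    print("target",T.round(1),"shift",(R.T@(T-s["tool_pos"])).round(1),"twist",round(yaw-np.degrees(a),2))
E
python3 -c "
from h import *
from bench import arm
to(148,110)
i=arm.camera_info('top')
for n,px,z in(('tape',(327,210),44),('cheektop',(296,190),66),('cheekfront',(290,220),66),('knob',(313,273),50)):
    q=ray(i,[px],z)[0];print(n,q.round(0),'r',np.hypot(*(q[:2]-C)).round())
"
```

```text
t 0.1 tcp [251.8 516.4 230.5] yaw 154.0 tool z [-9.0e-04 -1.4e-03 -1.0e+00] F [-0.53  0.11  0.54] gap 85.1
r-400 604.2 s (p6=+144,p0=-144) 204.6 radial yaw 134.15
target [635.   40.7 110. ] shift [-552.9 -259.4  120.8] twist 11.74
tape [690. -50.  44.] r 303.0
cheektop [743.  35.  66.] r 317.0
cheekfront [659.  52.  66.] r 389.0
knob [514.  -9.  50.] r 479.0
```

```bash
python3 -m handwheel '[{"x":-40,"y":-20,"z":0,"twist":0,"gripper":0},{"x":-95,"y":-45,"z":5,"twist":2,"gripper":0},{"x":-150,"y":-70,"z":10,"twist":4,"gripper":0},{"x":-205,"y":-95,"z":20,"twist":6,"gripper":0},{"x":-260,"y":-120,"z":30,"twist":8,"gripper":0},{"x":-315,"y":-147,"z":40,"twist":10,"gripper":0},{"x":-370,"y":-173,"z":50,"twist":11.7,"gripper":0},{"x":-410,"y":-192,"z":60,"twist":11.7,"gripper":0}]' 20; python3 -c "
from h import *
to(148,100)"
```

```text
clock: 1.1
tool_pos: [537.6, 162.2, 170.6]
orientation: [-0.0, 0.324, 0.946, -0.0]
contact_force: [0.9, 0.1, -0.6]
finger_gap: 0.2
finger_force: 0.0
t 1.1 tcp [537.6 162.2 170.6] yaw 142.18 tool z [-3.e-04 -1.e-04 -1.e+00] F [ 0.87  0.1  -0.57] gap 0.2
r-400 152.6 s (p6=+144,p0=-144) 174.4 radial yaw 138.48
target [635.   40.7 100. ] shift [-151.4  -36.3   70.6] twist -0.08
```

```bash
python3 -m handwheel '[{"x":-30,"y":-7,"z":5,"twist":0,"gripper":0},{"x":-70,"y":-17,"z":20,"twist":0,"gripper":0},{"x":-110,"y":-27,"z":40,"twist":0,"gripper":0},{"x":-140,"y":-34,"z":60,"twist":0,"gripper":0},{"x":-151,"y":-36,"z":70,"twist":0,"gripper":0},{"x":-151,"y":-36,"z":85,"twist":0,"gripper":0},{"x":-151,"y":-36,"z":95,"twist":0,"gripper":0},{"x":-151,"y":-36,"z":95,"twist":0,"gripper":0}]'; python3 -c "
from h import *
from bench import arm
cv2.imwrite('pics/w1.png',arm.camera('wrist'));cv2.imwrite('pics/s1.png',cv2.resize(arm.camera('scene')[200:380,170:410],(720,540)))
to(147,36)
print(arm.read_state()['contact_force'])"
```

```text
clock: 2.1
tool_pos: [632.6, 44.9, 75.5]
orientation: [-0.001, 0.322, 0.947, -0.0]
contact_force: [-0.2, 0.2, 0.7]
finger_gap: 0.0
finger_force: 0.0
t 2.2 tcp [633.7  44.5  76.8] yaw 142.37 tool z [ 4.e-04  1.e-04 -1.e+00] F [-0.35  0.12 -0.31] gap -0.1
r-400 3.4 s (p6=+144,p0=-144) 150.2 radial yaw 141.94
target [634.4  39.9  36. ] shift [-3.3 -3.2 40.8] twist -0.04
[-0.35113159  0.12312524 -0.30724445]
```

View pics/w1.png

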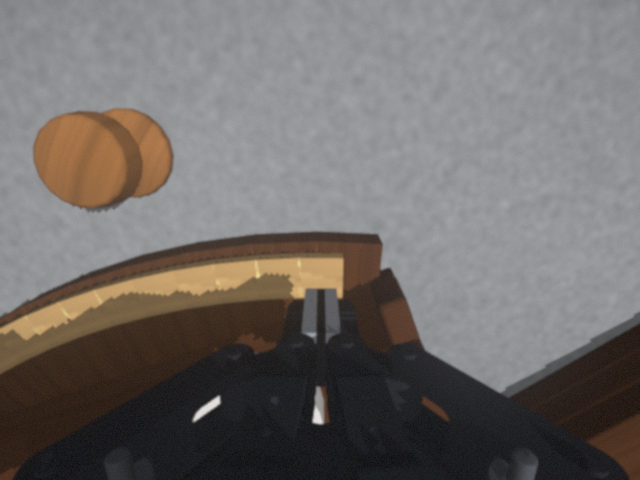

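View pics/s1.png

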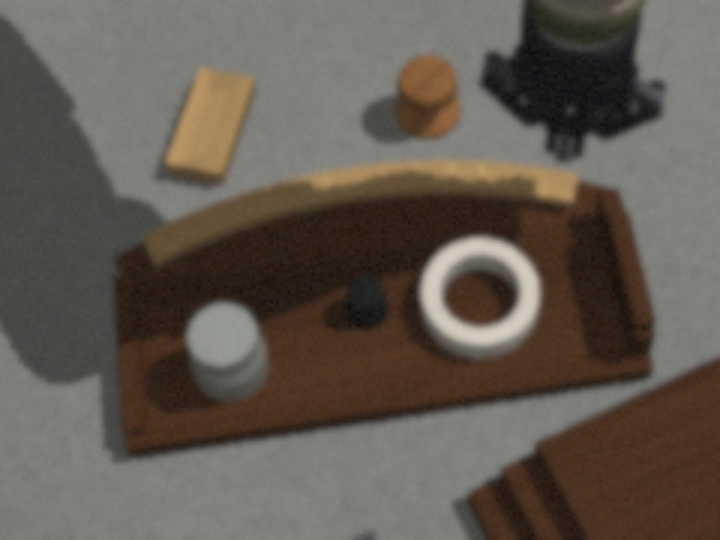

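The wrist view shows the shut fingertips at (320,290), over the strip's end at (344,270). The cheek starts at about (390,275), and the scene crop confirms this. The finger linkages spread along the tool's y towards the cheek, so I'll turn the tool a quarter turn to keep them clear.

```bash
python3 -m handwheel '[{"x":-1,"y":-1,"z":0,"twist":-10,"gripper":0},{"x":-2,"y":-2,"z":0,"twist":-20,"gripper":0},{"x":-3,"y":-3,"z":0,"twist":-30,"gripper":0},{"x":-3,"y":-3,"z":0,"twist":-40,"gripper":0},{"x":-3,"y":-3,"z":0,"twist":-50,"gripper":0},{"x":-3,"y":-3,"z":0,"twist":-60,"gripper":0},{"x":-3,"y":-3,"z":0,"twist":-70,"gripper":0},{"x":-3,"y":-3,"z":0,"twist":-80,"gripper":0}]'; python3 -c "
from h import *
to(147,36)"
```

```text
clock: 3.2
tool_pos: [634.9, 39.9, 77.4]
orientation: [0.001, -0.364, 0.931, -0.0]
contact_force: [-0.9, -0.1, 0.0]
finger_gap: -0.1
finger_force: 0.0
t 3.2 tcp [634.9  39.9  77.4] yaw 222.66 tool z [ 0.0018  0.     -1.    ] F [-0.87 -0.09  0.01] gap -0.1
r-400 -0.4 s (p6=+144,p0=-144) 147.3 radial yaw 142.36
target [634.4  39.9  36. ] shift [ 0.4  0.4 41.4] twist 80.26
```

```bash
python3 -m handwheel '[{"x":0,"y":0,"z":8,"twist":-4,"gripper":0},{"x":0,"y":0,"z":16,"twist":-8,"gripper":0},{"x":0,"y":0,"z":24,"twist":-9.8,"gripper":0},{"x":0,"y":0,"z":30,"twist":-9.8,"gripper":0},{"x":0,"y":0,"z":34,"twist":-9.8,"gripper":0},{"x":0,"y":0,"z":36,"twist":-9.8,"gripper":0},{"x":0,"y":0,"z":36,"twist":-9.8,"gripper":0},{"x":0,"y":0,"z":36,"twist":-9.8,"gripper":0}]'; python3 -c "
from h import *
to(147,36)"
```

```text
clock: 4.2
tool_pos: [634.6, 39.5, 40.5]
orientation: [0.0, -0.439, 0.898, -0.0]
contact_force: [-0.1, 0.1, -0.5]
finger_gap: 0.0
finger_force: 0.0
t 4.2 tcp [634.6  39.5  40.5] yaw 232.09 tool z [ 4.e-04  1.e-04 -1.e+00] F [-0.08  0.1  -0.51] gap 0.0
r-400 -0.5 s (p6=+144,p0=-144) 146.8 radial yaw 142.43
target [634.4  39.9  36. ] shift [-0.2  0.5  4.5] twist 89.69
```

Now I'll press down gently by about 3 mm.

```bash
python3 -m handwheel '[{"x":0,"y":0,"z":2,"twist":0,"gripper":0},{"x":0,"y":0,"z":4,"twist":0,"gripper":0},{"x":0,"y":0,"z":5,"twist":0,"gripper":0},{"x":0,"y":0,"z":6,"twist":0,"gripper":0},{"x":0,"y":0,"z":7,"twist":0,"gripper":0},{"x":0,"y":0,"z":7.5,"twist":0,"gripper":0},{"x":0,"y":0,"z":7.5,"twist":0,"gripper":0},{"x":0,"y":0,"z":7.5,"twist":0,"gripper":0}]'; python3 -c "
from h import *
to(99,33)"
```

```text
clock: 5.2
tool_pos: [634.4, 39.5, 32.9]
orientation: [0.0, -0.439, 0.898, -0.0]
contact_force: [-1.2, 0.2, 3.4]
finger_gap: -0.1
finger_force: 1.3
t 5.2 tcp [634.4  39.5  32.9] yaw 232.1 tool z [ 1.e-04 -0.e+00 -1.e+00] F [-1.24  0.21  3.4 ] gap -0.1
r-400 -0.3 s (p6=+144,p0=-144) 146.7 radial yaw 142.45
target [6.074e+02 2.000e-01 3.300e+01] shift [47.5 -2.8 -0.1] twist 82.82
```

Contact is 3.4 N at z=33, as expected. Each slide call covers 48 mm along the arc.

```bash
python3 -m handwheel '[{"x":6,"y":0,"z":0,"twist":-0.9,"gripper":0},{"x":12,"y":-0.2,"z":0,"twist":-1.7,"gripper":0},{"x":18,"y":-0.4,"z":0,"twist":-2.6,"gripper":0},{"x":24,"y":-0.7,"z":0,"twist":-3.4,"gripper":0},{"x":30,"y":-1.1,"z":0,"twist":-4.3,"gripper":0},{"x":36,"y":-1.6,"z":0,"twist":-5.2,"gripper":0},{"x":42,"y":-2.2,"z":0,"twist":-6,"gripper":0},{"x":47.9,"y":-2.9,"z":0,"twist":-6.9,"gripper":0}]'; python3 -c "
from h import *
to(51,33)"
```

```text
clock: 6.2
tool_pos: [607.1, -0.4, 32.8]
orientation: [0.0, -0.493, 0.87, 0.0]
contact_force: [1.8, 2.3, 2.7]
finger_gap: -0.2
finger_force: 1.3
t 6.2 tcp [ 6.071e+02 -4.000e-01  3.280e+01] yaw 239.06 tool z [ 1.e-04  2.e-04 -1.e+00] F [1.78 2.26 2.67] gap -0.2
r-400 -0.0 s (p6=+144,p0=-144) 98.3 radial yaw 149.38
target [585.4 -42.4  33. ] shift [47.2 -3.  -0.2] twist 82.9
```

```bash
python3 -m handwheel '[{"x":6,"y":0,"z":0,"twist":-0.9,"gripper":0},{"x":12,"y":-0.2,"z":0,"twist":-1.7,"gripper":0},{"x":18,"y":-0.4,"z":0,"twist":-2.6,"gripper":0},{"x":24,"y":-0.7,"z":0,"twist":-3.4,"gripper":0},{"x":30,"y":-1.1,"z":0,"twist":-4.3,"gripper":0},{"x":36,"y":-1.6,"z":0,"twist":-5.2,"gripper":0},{"x":42,"y":-2.2,"z":0,"twist":-6,"gripper":0},{"x":47.9,"y":-2.9,"z":0,"twist":-6.9,"gripper":0}]'; python3 -c "
from h import *
to(3,33)"
```

```text
clock: 7.2
tool_pos: [584.9, -43.0, 32.8]
orientation: [0.0, -0.544, 0.839, 0.0]
contact_force: [0.8, 1.3, 2.5]
finger_gap: -0.1
finger_force: 1.4
t 7.2 tcp [584.9 -43.   32.8] yaw 245.96 tool z [ 0.e+00  1.e-04 -1.e+00] F [0.82 1.34 2.52] gap -0.1
r-400 0.2 s (p6=+144,p0=-144) 50.3 radial yaw 156.26
target [568.7 -87.4  33. ] shift [47.1 -3.3 -0.2] twist 82.93
```

```bash
python3 -m handwheel '[{"x":6,"y":0,"z":0,"twist":-0.9,"gripper":0},{"x":12,"y":-0.2,"z":0,"twist":-1.7,"gripper":0},{"x":18,"y":-0.4,"z":0,"twist":-2.6,"gripper":0},{"x":24,"y":-0.7,"z":0,"twist":-3.4,"gripper":0},{"x":30,"y":-1.2,"z":0,"twist":-4.3,"gripper":0},{"x":36,"y":-1.7,"z":0,"twist":-5.2,"gripper":0},{"x":42,"y":-2.4,"z":0,"twist":-6,"gripper":0},{"x":47.9,"y":-3.1,"z":0,"twist":-6.9,"gripper":0}]'; python3 -c "
from h import *
from bench import arm
cv2.imwrite('pics/s2.png',cv2.resize(arm.camera('scene')[200:380,170:410],(720,540)))
to(-45,33)"
```

```text
clock: 8.2
tool_pos: [568.2, -88.0, 32.8]
orientation: [0.0, -0.594, 0.805, 0.0]
contact_force: [0.2, 1.6, 2.4]
finger_gap: -0.1
finger_force: 1.4
t 8.25 tcp [568.  -88.6  32.7] yaw 252.85 tool z [-3.e-04 -4.e-04 -1.e+00] F [-0.66 -0.24  2.36] gap -0.3
r-400 0.3 s (p6=+144,p0=-144) 1.6 radial yaw 163.24
target [ 557.5 -134.    33. ] shift [46.4 -3.3 -0.2] twist 82.94
```

View pics/s2.png

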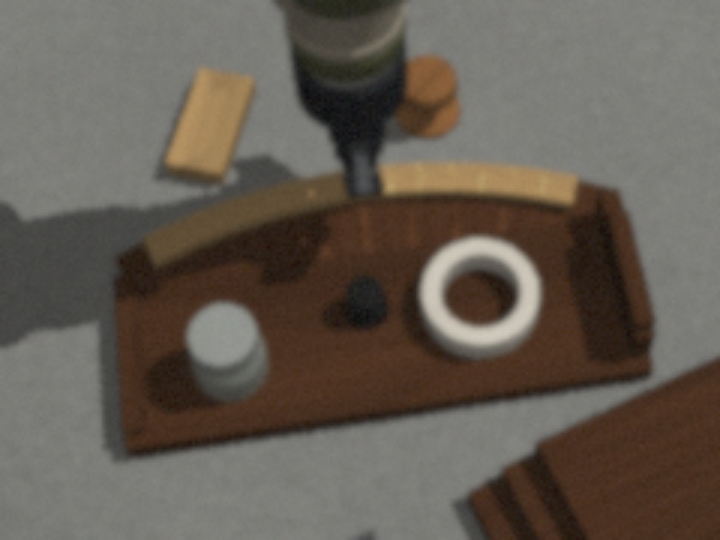

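The fingertips are on the strip at (363,190), mid-bow, and nothing else has moved. I'll carry on with a touch more depth.

```bash
python3 -m handwheel '[{"x":6,"y":0,"z":0.1,"twist":-0.9,"gripper":0},{"x":12,"y":-0.2,"z":0.2,"twist":-1.7,"gripper":0},{"x":18,"y":-0.4,"z":0.3,"twist":-2.6,"gripper":0},{"x":24,"y":-0.7,"z":0.4,"twist":-3.4,"gripper":0},{"x":30,"y":-1.2,"z":0.4,"twist":-4.3,"gripper":0},{"x":36,"y":-1.7,"z":0.4,"twist":-5.2,"gripper":0},{"x":42,"y":-2.4,"z":0.4,"twist":-6,"gripper":0},{"x":47.9,"y":-3.1,"z":0.4,"twist":-6.9,"gripper":0}]'; python3 -c "
from h import *
to(-93,33)"
```

```text
clock: 9.25
tool_pos: [557.1, -134.7, 32.4]
orientation: [0.0, -0.641, 0.767, 0.0]
contact_force: [0.3, 2.3, 3.2]
finger_gap: 0.0
finger_force: 1.6
t 9.25 tcp [ 557.1 -134.7   32.4] yaw 259.76 tool z [-0.e+00  1.e-04 -1.e+00] F [0.26 2.3  3.19] gap 0.0
r-400 0.3 s (p6=+144,p0=-144) -45.7 radial yaw 170.01
target [ 551.9 -181.6   33. ] shift [47.1 -3.3 -0.6] twist 82.97
```

```bash
python3 -m handwheel '[{"x":6,"y":0,"z":0,"twist":-0.9,"gripper":0},{"x":12,"y":-0.2,"z":0,"twist":-1.7,"gripper":0},{"x":18,"y":-0.4,"z":0,"twist":-2.6,"gripper":0},{"x":24,"y":-0.7,"z":0,"twist":-3.4,"gripper":0},{"x":30,"y":-1.2,"z":0,"twist":-4.3,"gripper":0},{"x":36,"y":-1.7,"z":0,"twist":-5.2,"gripper":0},{"x":42,"y":-2.4,"z":0,"twist":-6,"gripper":0},{"x":47.9,"y":-3.1,"z":0,"twist":-6.9,"gripper":0}]'; python3 -c "
from h import *
to(-145,33)"
```

```text
clock: 10.25
tool_pos: [551.6, -182.3, 32.3]
orientation: [0.0, -0.686, 0.727, 0.0]
contact_force: [0.4, 1.4, 2.2]
finger_gap: -0.0
finger_force: 1.6
t 10.25 tcp [ 551.6 -182.3   32.3] yaw 266.66 tool z [-1.e-04  2.e-04 -1.e+00] F [0.44 1.43 2.16] gap -0.0
r-400 0.3 s (p6=+144,p0=-144) -93.7 radial yaw 176.88
target [ 552.4 -233.6   33. ] shift [51.1 -3.8 -0.7] twist 82.43
```

```bash
python3 -m handwheel '[{"x":7,"y":0,"z":0,"twist":-1,"gripper":0},{"x":14,"y":-0.2,"z":0,"twist":-2,"gripper":0},{"x":21,"y":-0.6,"z":0,"twist":-3,"gripper":0},{"x":28,"y":-1,"z":0,"twist":-4,"gripper":0},{"x":35,"y":-1.6,"z":0,"twist":-5,"gripper":0},{"x":42,"y":-2.4,"z":0,"twist":-6,"gripper":0},{"x":48,"y":-3.1,"z":0,"twist":-6.9,"gripper":0},{"x":51.5,"y":-3.6,"z":0,"twist":-7.4,"gripper":0}]'; python3 -m handwheel '[{"x":0,"y":0,"z":0,"twist":0,"gripper":0},{"x":0,"y":0,"z":0,"twist":0,"gripper":0},{"x":0,"y":0,"z":0,"twist":0,"gripper":0},{"x":0,"y":0,"z":0,"twist":0,"gripper":0},{"x":0,"y":0,"z":0,"twist":0,"gripper":0},{"x":0,"y":0,"z":0,"twist":0,"gripper":0},{"x":0,"y":0,"z":0,"twist":0,"gripper":0},{"x":0,"y":0,"z":0,"twist":0,"gripper":0}]'; python3 -c "
from h import *
from bench import arm
cv2.imwrite('pics/s3.png',cv2.resize(arm.camera('scene')[200:380,170:410],(720,540)))
to(-145,33)"
```

```text
clock: 11.25
tool_pos: [552.2, -234.0, 32.4]
orientation: [-0.0, 0.731, -0.682, -0.0]
contact_force: [-0.1, 2.7, 3.0]
finger_gap: 0.2
finger_force: 1.5
clock: 12.25
tool_pos: [552.4, -233.7, 32.4]
orientation: [-0.0, 0.731, -0.682, 0.0]
contact_force: [0.2, -3.0, 2.7]
finger_gap: 0.1
finger_force: 1.5
t 12.3 tcp [ 552.4 -233.7   32.5] yaw 274.0 tool z [ 4.e-04 -2.e-04 -1.e+00] F [ 0.41 -2.79  2.81] gap -0.3
r-400 0.0 s (p6=+144,p0=-144) -145.1 radial yaw 184.25
target [ 552.4 -233.6   33. ] shift [-0.1 -0.  -0.5] twist 89.77
```

View pics/s3.png

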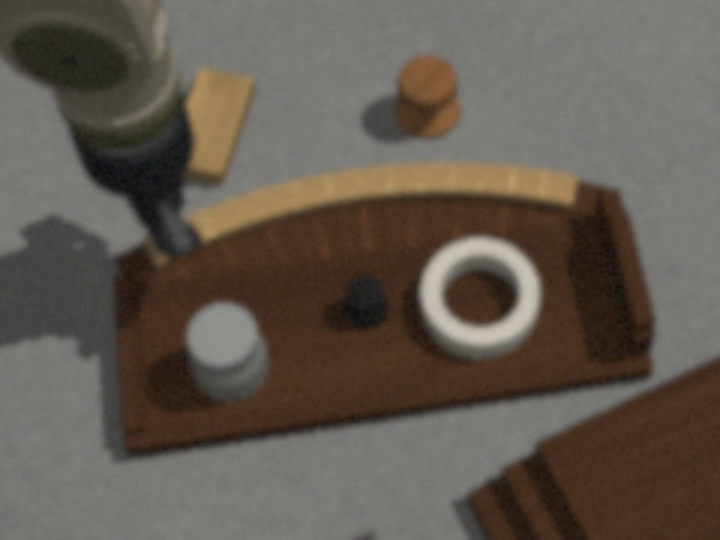

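The fingertips rest on the batten end of the strip at (178,245) with about 3 N, everything else is where it was, and I'm handing in.

```bash
python3 -c "
from bench import arm
print(arm.finish_job())"
```

```text
the job is handed in; nothing more can be done
None
```

I ran the fingertips along the strip from the cheek end to the batten end with 2–3.5 N downward at each check, and handed the job in at about 12 s with them still resting on that last end at about 3 N; the loose things in view had not moved.

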